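# Lock a nozzle holder with a slotted screw

## Task

Take the flat driver from its stand and lock the nozzle in its holder: seat the blade fully in the slot of the spring-loaded locking screw, press the head down gently (20 N at most) and keep it pressed while you turn it clockwise with the driver until it meets its stop, the tongue over the nozzle's foot. Then stand the driver back in its stand, handle up and right down on its collar, and let go. Keep the fingers off the screw and holder, and leave the other things where they lie.

Things in the scene. Friction and masses are not known exactly. Their poses are not given: they have to be found in the camera images.
- nozzle_holder: Bare aluminium block 70 (x) by 110 (y) by 26 mm high, fixed; origin at the centre of its underside, z up. A brass nozzle (30 mm foot, 44 mm tall, fixed) stands on it at y = +24 mm. At x = 0, y = -18 mm is the screw's axis: a dark 26 mm collar, top 45 mm above the worktop, with a flat tongue reaching 30 mm from the axis, and the bright slotted head above it. A short stop pin stands beside it.
- slot (a point): Centre of the floor of the slot in the bright steel screw head, on the screw's axis, moving with the head. z up, y along the slot (and out along the tongue), x across it. The slot is 4 mm wide with a 0.6 mm chamfer, 5 mm deep, open at both ends; the head is 22 mm across, its top face 5 mm above this point. The slot floor is 52 mm above the worktop when the head is up.
- lock_screw (a joint): Turning of the screw (tongue, collar and head together), rad; grows clockwise seen from above. It starts between 0 and 0.45; at the rigid stop, 1.3, tongue and slot point along the holder's +y, over the nozzle's foot. Friction of about 0.05 N m holds it wherever it is left. At the stop, do not twist it with more than about 0.2 N m.
- screw_head (a joint): How far the sprung head is pushed down, m: 0 is up, 0.003 is hard on its bottom. It takes 4 N to start moving and 4 N more for each mm (12 N at 2 mm, 16 N at the bottom). All the while the screw turns it should be down at least 1 mm, and never more than 2.6 mm: 10 to 13 N is right.
- flat_driver: Flat screwdriver, 127 mm long, 0.12 kg. Origin at the blade's tip, z up through the handle. Steel blade 12 mm wide (x), 2.4 mm thick (y), 16 mm long; round 8 mm shank; black 28 mm collar from 48 to 54 mm above the tip; black square handle 22 by 22 mm (flats square to x and y) from 54 to 124 mm. It starts upright in the stand, at any yaw; standing home its tip is 12 mm above the worktop.
- driver_stand: Wooden block 60 by 60 by 60 mm, fixed to the worktop; origin at the centre of its underside. In the middle of its top is a round hole 16 mm wide and 52 mm deep with a 2 mm chamfer; the driver's collar rests on the top.
- nozzle_1: Bystander: small brass nozzle, 44 mm tall, standing loose on the worktop.
- screwdriver: Bystander: cross-head screwdriver with orange handle, 192 mm, lying; not the tool for this slot.
- wood_tool: Bystander: slim wooden modelling tool, 187 mm, lying between stand and holder.
Not all that is in view belongs to the job. What is shaped like the flat_driver but blue is not meant.

How it is judged:
By the outcome, as a careful person would: the job done as asked, in the order asked, and still so for the second after the job is handed in, with the robot touching nothing.
It also fails if it takes over 64 s, if anything falls off the work surface, if the arm or the gripper's body presses on something with over 40 N, if the wrist force passes 120 N, or if a joint passes its speed limit or range.

## Robot

A 6-joint arm with a two-finger parallel gripper is mounted at the origin on a cart in front of the work surface, level with it; the furniture and walls round the work are solid. World frame = base frame: x ahead of the robot, y to its left, z up, the work surface at z = 0. Lengths are in m, angles in rad, forces in N, time in s.
With the tool pointing down it reaches from about 0.325 to 0.75 m from the base axis. Payload 7.6 kg.
Tool frame: the origin (TCP) lies on the centre line of the jaws, within the pads' length; the fingertips stand 17 mm ahead of it and the grasp point (between the pads) lies 2 mm behind it; z points along the fingers, y is the line along which they close (so a half turn about z gives the same grasp; the last joint's range is limited). The gripper opens to 85 mm and grips with 20 to 120 N. Pads are 22 mm wide; open, the fingers measure 114 mm over their backs; the gripper's body (76 mm by 85 mm) begins 54 mm behind the grasp point. The pads swing forward as they close: fully open they stand 13 mm farther back than shut.
Start: joints at [1.182, 0.052, 1.401, -0, 1.689, -0.07], TCP at [0.165, 0.499, 0.248] pointing down, gripper open.
Joint ranges: [-2.9, 2.9], [-0.91, 2.17], [0.12, 2.37], [-1.06, 4.2], [0.26, 2.73], [-2.93, 2.93]. Speed limits (rad/s): [2.57, 2.57, 3.01, 3.14, 3.14, 3.14].

## Interface

Orientations are given as a unit quaternion [w, x, y, z].
In Python, from station import arm gives the robot as it stands.
- The arm moves only by the tool arm_command, never from a script. Its argument "commands" is a list of rows, each an object of numbers: "grip": the opening, from 0 (shut) to 1 (fully open); "dx", "dy", "dz": the shift along the world's x, y, z in m; "twist": the turn about the world's z in rad. In form: [{"grip": .., "dx": .., "dy": .., "dz": .., "twist": ..}, ...]. A call has 1 to 10 rows; each row shifts and turns the commanded pose from where the row before left it; what a row does not reach is not made up. A row lasts 1/12 s, in which the tool goes at most 41.7 mm and 7.16 degrees, less where a joint would pass 70% of its speed; a pose out of reach is approached as far as the arm can. A call with a gripper value outside its range is refused whole. The fingers move at their own pace and stop on an object; "newtons" is the grip in N (left out, the last holds). Time passes only in rows, so rows that do not move let the fingers close. It gives the time, the measured TCP pose, the force, the opening and the grip force at its end, in the units of the state.
- arm.state(): the state, without advancing time (a new reading comes with each control period).
- arm.camera(name): name is "scene" or "top" or "wrist"; returns the picture (400x640x3 uint8, red, green, blue); there is no depth.
- arm.calibration(name): a dict with "fov_y" (degrees; the focal length in pixels is half the picture's height over the tangent of half this angle, whatever the lens; pixels are square), "cx", "cy" (the principal point, pixels), "origin" and "rotation" of the camera in the world. Camera axes: x right, y down, z forward; pixel columns grow to the right and rows downward; lengths in m; the calibration is good to about 2 mm. A picture is of the moment at which its call begins: read the wrist's pose just before it. calibration takes no time and is no camera call; for the wrist camera it gives the pose at the moment of the call.
- arm.hand_in(): hands the job in; it is judged then, once.
The state is a dict: "clock": time; "joint_pos": joint angles; "qd": joint speeds; "tau": joint torques, N m; "ee_pos": TCP position; "tool_rot": TCP orientation; "force": force on the tool from outside, world axes, zero at the start; "wrist_torque": the same for the moment, N m; "grip_width": finger opening in m; "grasp_force": force on a finger pad.
Only numpy, scipy, OpenCV 4.12 (cv2) and the standard library are available. Lean on these libraries where they do the work, as an engineer would, in place of code of your own. Each camera call takes 0.05 s, during which the arm holds its last target. There are 200 camera calls.

## Working session

There is one attempt and no reset: what is moved stays moved. The work goes in short steps, Python scripts to look and compute and a tool call to move; the robot and the scene stay as the last step left them, time stands still between calls to the robot, and variables do not carry over. Pictures are saved under pics/ and viewed, at most 10 in all, crops included, and the job is handed in when it is done.

Besides the shell and the picture viewer there is one more tool, called after "Call:" as name([rows], argument=value, ...), one row to a line, values as JSON. arm_command: Moves the arm, as the interface text tells. Its arguments: {"type":"object","properties":{"commands":{"type":"array"},"newtons":{"type":"number"}},"required":["commands"]}

```bash
ls; mkdir -p pics; cat > h.py <<'E'
from station import arm
import numpy as np, cv2
def snap(n,f):
    c=arm.calibration(n); im=arm.camera(n); cv2.imwrite(f,im[:,:,::-1]); return im,c
def K(c):
    f=200/np.tan(np.radians(c["fov_y"])/2); return f,c["cx"],c["cy"]
def ray(c,u,v,z):
    f,cx,cy=K(c); d=np.array(c["rotation"])@np.array([(u-cx)/f,(v-cy)/f,1]); o=np.array(c["origin"])
    return o+d*(z-o[2])/d[2]
def proj(c,p):
    f,cx,cy=K(c); q=np.array(c["rotation"]).T@(np.array(p)-np.array(c["origin"])); return f*q[0]/q[2]+cx,f*q[1]/q[2]+cy
E
python3 - <<'E'
from h import *
print(arm.state())
a,c=snap("top","pics/top.png");b,d=snap("scene","pics/scene.png");print(c,d)
E
```

```text
pics
{'clock': 0.0, 'joint_pos': array([ 1.18165642e+00,  5.28205559e-02,  1.40175014e+00,  6.30025452e-06,
        1.68860344e+00, -7.03027947e-02]), 'qd': array([-1.09201860e-04,  5.08927881e-05,  4.87040791e-04,  9.09495747e-05,
        3.83340804e-05, -4.95951919e-05]), 'tau': array([ 1.39610125e-03, -3.81672263e+01, -3.60188413e+01,  5.97213398e-05,
        6.07306516e-03,  2.31168599e-05]), 'ee_pos': array([0.16443821, 0.49828508, 0.24746806]), 'tool_rot': array([-1.83103671e-04,  1.58743751e-01,  9.87319501e-01, -7.69258488e-04]), 'force': array([-0.44222329, -0.69680684, -0.15702653]), 'wrist_torque': array([ 0.00581051, -0.00054658, -0.0027734 ]), 'grasp_force': 0.0, 'grip_width': 0.08541156606610362}
{'fov_y': 51.46254824640694, 'cx': 317.5964777310258, 'cy': 195.11043902552996, 'origin': array([ 0.48475391, -0.04609047,  1.00881305]), 'rotation': array([ 0.04526124, -0.70474308,  0.70699437, -0.03804698])} {'fov_y': 57.99515663433125, 'cx': 322.7778838200357, 'cy': 201.98680923860488, 'origin': array([0.06262357, 0.23461265, 0.69744488]), 'rotation': array([ 0.19048013, -0.4751608 ,  0.80423937, -0.30189164])}
```

```bash
cat >> h.py <<'E'
from scipy.spatial.transform import Rotation as R
_cal=arm.calibration
def cal(n):
    c=dict(_cal(n)); q=c["rotation"]; c["rotation"]=R.from_quat([q[1],q[2],q[3],q[0]]).as_matrix(); return c
def snap(n,f):
    c=cal(n); im=arm.camera(n); cv2.imwrite(f,im[:,:,::-1]); return im,c
def yaw():
    q=arm.state()["tool_rot"]; m=R.from_quat([q[1],q[2],q[3],q[0]]).as_matrix(); return m
E
sed -i '/^def snap/{N;}' h.py
```

```text
(no output)
```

View pics/top.png

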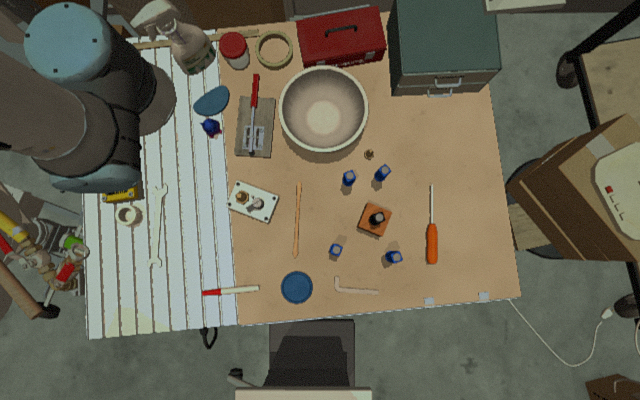

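View pics/scene.png

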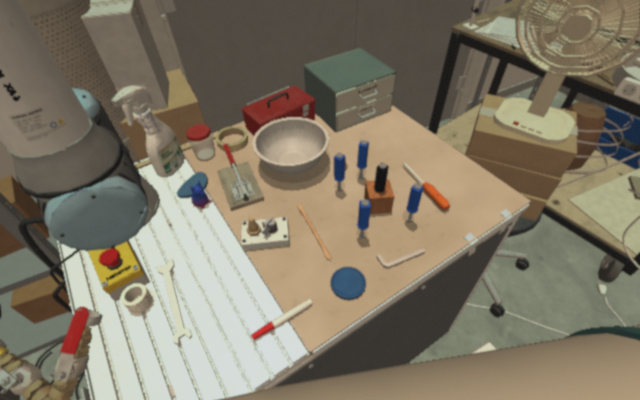

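Candidates in the top view: the black-handled driver in the wooden stand at (376,217), and four blue lookalikes at (349,178), (382,173), (336,250) and (394,257). The cross-head driver at (432,240) has an orange handle. I choose the black one and check it in a close crop. The holder is at (253,201), with its nozzle left at (242,198) and the screw at (258,204), to be confirmed.

```bash
python3 - <<'E'
from h import *
im=cv2.imread("pics/top.png"); 
a=cv2.resize(im[165:235,220:290],(400,400),interpolation=cv2.INTER_CUBIC)
b=cv2.resize(im[180:250,340:410],(400,400),interpolation=cv2.INTER_CUBIC)
cv2.imwrite("pics/crop1.png",np.hstack([a,b]))
c=cal("top");d=cal("scene")
print(K(c), ray(c,376,217,.12), ray(c,375,219,.06),ray(c,253,201,.026))
for u,v in [(349,178),(382,173),(336,250),(394,257)]: print(ray(c,u,v,.1))
print(ray(d,382,167,.136))
w=cal("wrist");print(w, arm.state()["ee_pos"])
E
```

```text
(np.float64(414.9894711243323), 317.5964777310258, 195.11043902552996) [ 0.54238321 -0.16202996  0.12      ] [ 0.54171066 -0.16748886  0.06      ] [0.58761449 0.11789935 0.026     ]
[ 0.63029646 -0.10658414  0.1       ]
[ 0.64119712 -0.17977867  0.1       ]
[ 0.4722907  -0.07657646  0.1       ]
[ 0.45697361 -0.20186426  0.1       ]
[ 0.53735819 -0.16314129  0.136     ]
{'fov_y': 65.15823063799716, 'cx': 322.7727570607989, 'cy': 201.23572793634258, 'origin': array([0.08586093, 0.52352545, 0.37368903]), 'rotation': array([[ 0.3122393 ,  0.89921667,  0.30645718],
       [ 0.95000021, -0.29469941, -0.10320781],
       [-0.00249344,  0.32335992, -0.94627277]])} [0.16443468 0.49831931 0.24754092]
```

View pics/crop1.png

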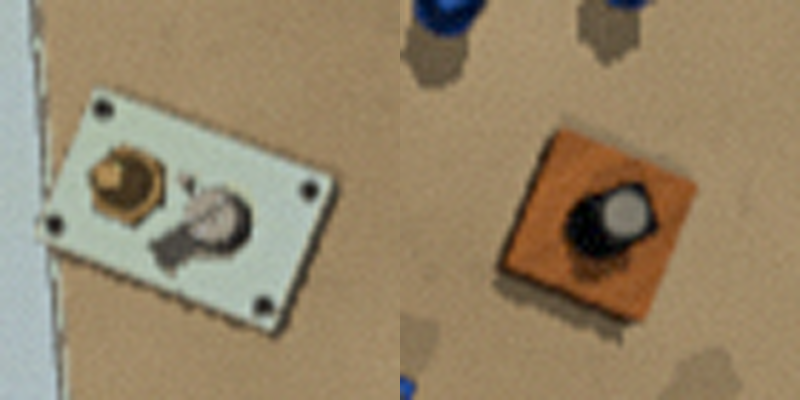

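The crop confirms the black square-handled driver with a grey cap in the wooden stand. The holder's nozzle is at upper left and the slotted head to its right, with the tongue pointing down-left at about 125° world. That leaves roughly 1.0 rad clockwise to the stop.

Call:
arm_command([
  {"grip":1,"dx":0.0188,"dy":-0.0332},
  {"grip":1,"dx":0.0188,"dy":-0.0332},
  {"grip":1,"dx":0.0188,"dy":-0.0332},
  {"grip":1,"dx":0.0188,"dy":-0.0332},
  {"grip":1,"dx":0.0188,"dy":-0.0332},
  {"grip":1,"dx":0.0188,"dy":-0.0332},
  {"grip":1,"dx":0.0188,"dy":-0.0332},
  {"grip":1,"dx":0.0188,"dy":-0.0332},
  {"grip":1,"dx":0.0188,"dy":-0.0332},
  {"grip":1,"dx":0.0188,"dy":-0.0332},
])

```text
$.commands[0]: bad value
```

Call:
arm_command([
  {"grip":1,"dx":0.0188,"dy":-0.0332},
  {"grip":1,"dx":0.0188,"dy":-0.0332},
  {"grip":1,"dx":0.0188,"dy":-0.0332},
  {"grip":1,"dx":0.0188,"dy":-0.0332},
  {"grip":1,"dx":0.0188,"dy":-0.0332},
  {"grip":1,"dx":0.0188,"dy":-0.0332},
  {"grip":1,"dx":0.0188,"dy":-0.0332},
  {"grip":1,"dx":0.0188,"dy":-0.0332},
  {"grip":1,"dx":0.0188,"dy":-0.0332},
  {"grip":1,"dx":0.0188,"dy":-0.0332},
])

```text
$.commands[0]: bad value
```

```bash
python3 - <<'E'
from h import *
im,c=snap("wrist","pics/w1.png"); print(arm.state()["ee_pos"],arm.state()["joint_pos"],arm.state()["clock"])
print(yaw())
E
```

```text
[0.16443955 0.49837596 0.24768641] [ 1.18173016e+00  5.26878833e-02  1.40145521e+00 -1.41958366e-05
  1.68860003e+00 -7.02669111e-02] 0.15
[[-9.49611915e-01  3.13427874e-01 -4.23357878e-04]
 [ 3.13428153e-01  9.49611314e-01 -1.06983620e-03]
 [ 6.67089434e-05 -1.14862148e-03 -9.99999338e-01]]
```

View pics/w1.png

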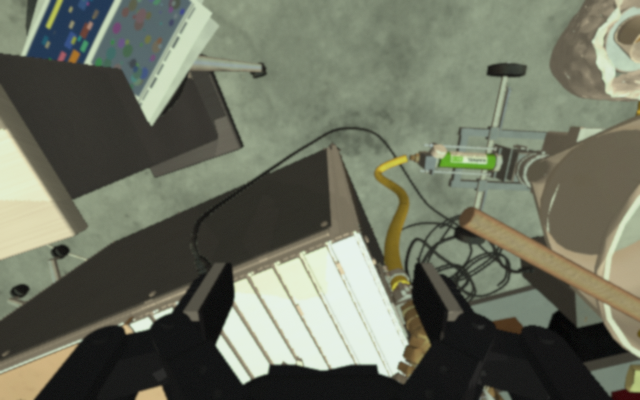

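The wrist view still shows the start pose: fingers at the bottom, (200,310) and (440,310), over the cart. The moves were refused because each row needs all its keys, so I send them again complete.

Call:
arm_command([
  {"grip":1,"dx":0.0188,"dy":-0.0332,"dz":0,"twist":0},
  {"grip":1,"dx":0.0188,"dy":-0.0332,"dz":0,"twist":0},
  {"grip":1,"dx":0.0188,"dy":-0.0332,"dz":0,"twist":0},
  {"grip":1,"dx":0.0188,"dy":-0.0332,"dz":0,"twist":0},
  {"grip":1,"dx":0.0188,"dy":-0.0332,"dz":0,"twist":0},
  {"grip":1,"dx":0.0188,"dy":-0.0332,"dz":0,"twist":0},
  {"grip":1,"dx":0.0188,"dy":-0.0332,"dz":0,"twist":0},
  {"grip":1,"dx":0.0188,"dy":-0.0332,"dz":0,"twist":0},
  {"grip":1,"dx":0.0188,"dy":-0.0332,"dz":0,"twist":0},
  {"grip":1,"dx":0.0188,"dy":-0.0332,"dz":0,"twist":0},
])

```text
clock: 0.98
ee_pos: [0.3529, 0.1648, 0.2483]
tool_rot: [0.0, 0.159, 0.987, 0.0]
force: [0.7, 0.1, -0.0]
grip_width: 0.0853
grasp_force: 0.0
```

```bash
python3 - <<'E'
from h import *
c=cal("wrist");e=arm.state()["ee_pos"];print(e)
for h in (0.017,.1,.2):print(proj(c,e-[0,0,h]))
E
```

```text
[0.35286134 0.16479759 0.24829819]
(np.float64(324.56232800257726), np.float64(262.58472734242144))
(np.float64(324.06121482399016), np.float64(207.62180116698232))
(np.float64(323.7692734846197), np.float64(175.60118991780337))
```

Call:
arm_command([
  {"grip":1,"dx":0.0188,"dy":-0.0332,"dz":0,"twist":0},
  {"grip":1,"dx":0.0188,"dy":-0.0332,"dz":0,"twist":0},
  {"grip":1,"dx":0.0188,"dy":-0.0332,"dz":0,"twist":0},
  {"grip":1,"dx":0.0188,"dy":-0.0332,"dz":0,"twist":0},
  {"grip":1,"dx":0.0188,"dy":-0.0332,"dz":0,"twist":0},
  {"grip":1,"dx":0.0188,"dy":-0.0332,"dz":0,"twist":0},
  {"grip":1,"dx":0.0188,"dy":-0.0332,"dz":0,"twist":0},
  {"grip":1,"dx":0.0188,"dy":-0.0332,"dz":0,"twist":0},
  {"grip":1,"dx":0.0188,"dy":-0.0332,"dz":0,"twist":0},
  {"grip":1,"dx":0.0188,"dy":-0.0332,"dz":0,"twist":0},
])

```text
clock: 1.82
ee_pos: [0.541, -0.1673, 0.2478]
tool_rot: [-0.0, 0.159, 0.987, 0.0]
force: [0.6, 0.4, 1.1]
grip_width: 0.0855
grasp_force: 0.0
```

```bash
python3 - <<'E'
from h import *
im,c=snap("wrist","pics/w2.png"); print(arm.state()["ee_pos"],arm.state()["joint_pos"],arm.state()["clock"])
cv2.imwrite("pics/w2c.png",cv2.resize(im[80:330,190:460,::-1],None,fx=2.4,fy=2.4,interpolation=cv2.INTER_CUBIC))
np.savez("w2.npz",**c)
E
```

```text
[ 0.54247225 -0.17240483  0.24552505] [-0.37160406  0.17965755  1.26849393 -0.00214411  1.69539309 -1.6195136 ] 1.8667
```

View pics/w2c.png

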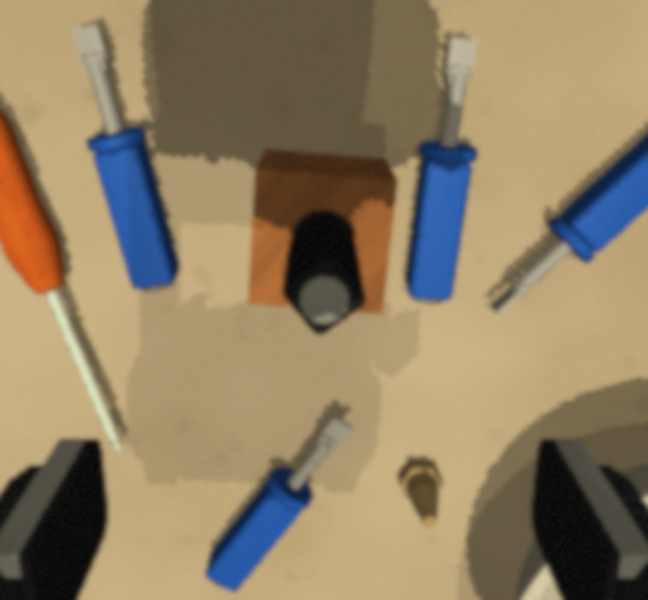

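The wrist view has the black driver in the stand, cap centre at about (325,204) full-frame, with handle corners toward the image bottom, so the flats lie at roughly 45° to the tool. The blue lookalikes stand on both sides at about (246,170) and (374,180). I fit the handle's silhouette next.

```bash
cat >> h.py <<'E'
from scipy.optimize import minimize
def hullmask(c,pts,m):
    q=np.array([proj(c,p) for p in pts]); cv2.fillConvexPoly(m,cv2.convexHull((q*16).astype(np.int32).reshape(-1,1,2)),255,shift=4)
def prism(x,y,yaw,s,z0,z1):
    a=yaw+np.pi/4+np.arange(4)*np.pi/2; r=s/2*2**.5
    return [(x+r*np.cos(t),y+r*np.sin(t),z) for t in a for z in (z0,z1)]
def disc(x,y,r,z0,z1):
    return [(x+r*np.cos(t),y+r*np.sin(t),z) for t in np.linspace(0,6.283,32) for z in (z0,z1)]
E
python3 - <<'E'
from h import *
arm.camera("wrist")
c=cal("wrist");s=arm.state();im=arm.camera("wrist");c2=cal("wrist");print(c["origin"]-c2["origin"],s["ee_pos"],s["joint_pos"])
x0,y0=.541,-.166
hsv=cv2.cvtColor(im,cv2.COLOR_RGB2HSV)
u,v=map(int,proj(c,(x0,y0,.1)))
dark=(im.max(2)<45).astype(np.uint8)*255
cu,cv_=map(int,proj(c,(x0,y0,.139)))
def model(p):
    m=np.zeros((400,640),np.uint8); hullmask(c,prism(p[0],p[1],p[2],.022,.066,.136),m); hullmask(c,disc(p[0],p[1],.014,.060,.066),m)
    hullmask(c,disc(p[0],p[1],.009,.136,.139),m); return m
n,l,st,ce=cv2.connectedComponentsWithStats(dark)
win=np.zeros_like(dark);win[v-60:v+70,u-50:u+50]=1
# fill: dark + grey cap region
gray=((hsv[:,:,1]<70)&(im.max(2)<150)).astype(np.uint8)*255
obs=cv2.morphologyEx(((dark>0)|(gray>0)).astype(np.uint8)*255*win,cv2.MORPH_OPEN,np.ones((3,3)))
n,l,st,ce=cv2.connectedComponentsWithStats(obs); k=1+np.argmax(st[1:,4]); obs=(l==k)*255
def cost(p):
    m=model(p); return ((m>0)!=(obs>0)).sum()/ (m>0).sum()
best=min(((lambda r:(r.fun,r.x))(minimize(cost,[x0,y0,a],method="Nelder-Mead",options=dict(initial_simplex=[[x0,y0,a],[x0+.005,y0,a],[x0,y0+.005,a],[x0,y0,a+.2]]))) for a in np.arange(0,1.57,.2)),key=lambda t:t[0])
print(best,np.degrees(best[1][2])%90)
p=best[1]
o=im.copy(); cs,_=cv2.findContours(model(p),0,2); cv2.drawContours(o,cs,-1,(255,0,0),1)
cs,_=cv2.findContours(obs.astype(np.uint8),0,2); cv2.drawContours(o,cs,-1,(0,255,0),1)
cv2.imwrite("pics/fit.png",cv2.resize(o[v-70:v+80,u-60:u+60,::-1],None,fx=4,fy=4))
E
```

```text
[ 0.00069762 -0.00194539 -0.00074666] [ 0.54122846 -0.16954833  0.24544136] [-3.68272451e-01  1.75213642e-01  1.27365286e+00 -9.02242624e-04
  1.69655787e+00 -1.61575940e+00]
(np.float64(0.17425320056899005), array([ 0.54145862, -0.16671022, -0.08738614])) 84.99314311017069
```

View pics/fit.png

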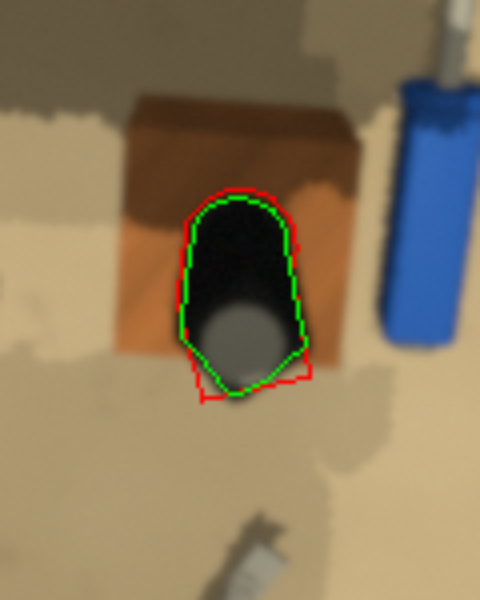

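```bash
python3 - <<'E'
from h import *
c=cal("wrist");s=arm.state();im=arm.camera("wrist");c2=cal("wrist");print(c["origin"]-c2["origin"],s["ee_pos"])
x0,y0=.5415,-.1667
hsv=cv2.cvtColor(im,cv2.COLOR_RGB2HSV)
u,v=map(int,proj(c,(x0,y0,.1)))
win=np.zeros((400,640),np.uint8);win[v-60:v+70,u-50:u+50]=1
obs=((im.max(2)<50)|((hsv[:,:,1]<70)&(im.max(2)<150)))*win
obs=cv2.morphologyEx(obs.astype(np.uint8),cv2.MORPH_OPEN,np.ones((3,3)))
n,l,st,ce=cv2.connectedComponentsWithStats(obs); obs=(l==1+np.argmax(st[1:,4]))
def model(p):
    m=np.zeros((400,640),np.uint8); hullmask(c,prism(p[0],p[1],p[2],.022,.066,.136),m); hullmask(c,disc(p[0],p[1],.014,.060,.066),m); return m
def cost(p):
    m=model(p)>0; return (m!=obs).sum()/m.sum()
from scipy.optimize import differential_evolution as de
r=de(cost,[(x0-.012,x0+.012),(y0-.012,y0+.012),(0,np.pi/2)],seed=1,maxiter=60); print(r.fun,r.x,np.degrees(r.x[2]))
E
```

```text
[ 0.00044398 -0.00127156 -0.0007859 ] [ 0.54066715 -0.16737663  0.24625537]
0.16607015032211883 [ 0.54147337 -0.16658562  1.46217508] 83.77646110920593
```

```bash
python3 - <<'E'
from h import *
im,c=snap("top","pics/t2.png");w,cw=snap("wrist","pics/w3.png");sc,_=snap("scene","pics/s2.png")
np.savez("w3.npz",**cw)
u,v=map(int,proj(cw,(.5415,-.1667,.11)))
a=cv2.resize(im[140:290,290:440],(400,400),interpolation=cv2.INTER_CUBIC)
b=cv2.resize(w[v-33:v+33,u-33:u+33],(400,400),interpolation=cv2.INTER_CUBIC); print(u,v,arm.state()["ee_pos"])
cv2.imwrite("pics/cmp.png",np.hstack([a,b])[:,:,::-1])
E
```

```text
322 194 [ 0.54031189 -0.16440919  0.24878885]
```

View pics/cmp.png

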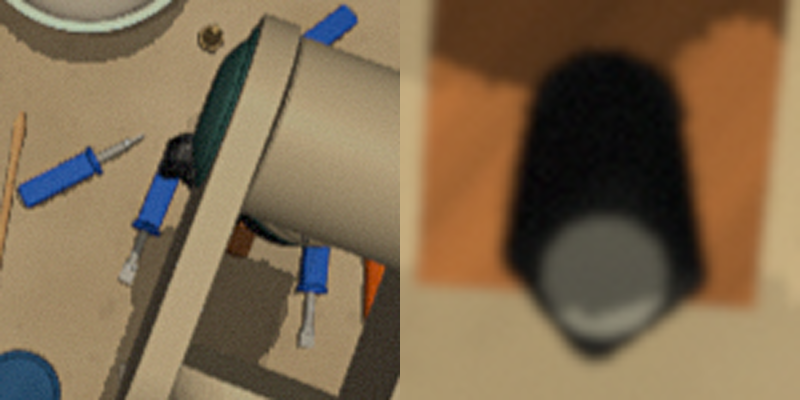

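```bash
python3 - <<'E'
from h import *
c=dict(np.load("w3.npz")); im=cv2.imread("pics/w3.png")[:,:,::-1]
g=lambda a,b:ray(c,322-33+a/6.06,194-33+b/6.06,.136)
L,B,Rr,C=g(107,255),g(197,355),g(303,285),ray(c,289+205/6.06,161+270/6.06,.139)
print(L,B,Rr,C)
for p,q in((L,B),(B,Rr)): d=q-p;print(np.linalg.norm(d),np.degrees(np.arctan2(d[1],d[0]))%90)
u,v=322,194
hsv=cv2.cvtColor(np.ascontiguousarray(im),cv2.COLOR_RGB2HSV)
win=np.zeros((400,640),np.uint8);win[v-45:v+50,u-40:u+40]=1
obs=((im.max(2)<60)|((hsv[:,:,1]<70)&(im.max(2)<150)))*win
obs=cv2.morphologyEx(obs.astype(np.uint8),cv2.MORPH_OPEN,np.ones((3,3)))
n,l,st,ce=cv2.connectedComponentsWithStats(obs); obs=(l==1+np.argmax(st[1:,4]))
def model(p):
    m=np.zeros((400,640),np.uint8); x,y,t,k,zt=p; h=.011
    a=np.array([(h,h-k),(h-k,h),(-h+k,h),(-h,h-k),(-h,-h+k),(-h+k,-h),(h-k,-h),(h,-h+k)])@np.array([[np.cos(t),np.sin(t)],[-np.sin(t),np.cos(t)]])
    b=a*.8
    hullmask(c,[(x+q[0],y+q[1],z) for q in a for z in(.066,zt)]+[(x+q[0],y+q[1],.136) for q in b],m); hullmask(c,disc(x,y,.014,.060,.066),m); return m
def cost(p):
    m=model(p)>0; return (m!=obs).sum()/m.sum()
from scipy.optimize import differential_evolution as de
r=de(cost,[(.53,.553),(-.178,-.155),(0,np.pi/2),(0,.008),(.1,.136)],seed=1,maxiter=80); print(r.fun,r.x,np.degrees(r.x[2]))
s=arm.state();print(s["ee_pos"],s["joint_pos"],s["clock"])
E
```

```text
[ 0.53622588 -0.17849473  0.136     ] [ 0.55356072 -0.17162483  0.136     ] [ 0.54840862 -0.15500922  0.136     ] [ 0.5412866  -0.16644822  0.139     ]
0.018646496646532708 21.618710013700277
0.017396055385247237 17.22737271631057
0.044105854049719326 [ 0.54300361 -0.1677914   0.42939858  0.00428169  0.12837014] 24.602726282703003
[ 0.54031189 -0.16440919  0.24878885] [-3.60905727e-01  1.64278519e-01  1.27925247e+00  3.00030097e-04
  1.69752129e+00 -1.61406602e+00] 2.1667
```

Call:
arm_command([
  {"grip":1,"dx":0.0014,"dy":-0.0015,"dz":0,"twist":-0.108},
  {"grip":1,"dx":0,"dy":0,"dz":-0.01,"twist":-0.108},
  {"grip":1,"dx":0,"dy":0,"dz":-0.02,"twist":-0.108},
  {"grip":1,"dx":0,"dy":0,"dz":-0.02,"twist":-0.108},
  {"grip":1,"dx":0,"dy":0,"dz":0,"twist":-0.108},
  {"grip":1,"dx":0,"dy":0,"dz":0,"twist":-0.108},
  {"grip":1,"dx":0,"dy":0,"dz":0,"twist":-0.108},
  {"grip":1,"dx":0,"dy":0,"dz":0,"twist":-0.108},
  {"grip":1,"dx":0,"dy":0,"dz":0,"twist":0},
  {"grip":1,"dx":0,"dy":0,"dz":0,"twist":0},
])

```text
clock: 3.0
ee_pos: [0.5419, -0.1661, 0.199]
tool_rot: [0.001, 0.556, 0.831, 0.0]
force: [-0.8, -0.1, -1.0]
grip_width: 0.0853
grasp_force: 0.0
```

```bash
python3 - <<'E'
from h import *
c=cal("wrist");im,_=snap("wrist","pics/w4.png");s=arm.state();print(s["ee_pos"],s["joint_pos"],np.degrees(np.arctan2(yaw()[1,1],yaw()[0,1])))
hsv=cv2.cvtColor(np.ascontiguousarray(im),cv2.COLOR_RGB2HSV)
u,v=map(int,proj(c,(.542,-.167,.139)));print(u,v)
win=np.zeros((400,640),bool);win[v-40:v+40,u-40:u+40]=1
m=((hsv[:,:,1]<60)&(im.max(2)>60)&(im.max(2)<150)&win).astype(np.uint8)
m=cv2.morphologyEx(m,cv2.MORPH_OPEN,np.ones((3,3)))
n,l,st,ce=cv2.connectedComponentsWithStats(m)
for i in range(1,n):
    if st[i,4]>60: print(st[i],ce[i],ray(c,*ce[i],.139))
E
```

```text
[ 0.54188059 -0.16624487  0.19890379] [-3.62865295e-01  1.88371387e-01  1.35139413e+00  8.85271163e-05
  1.60085700e+00 -7.55265808e-01] 22.483061369280357
322 229
[310 218  25  22 451] [322.16186253 228.59866962] [ 0.54173193 -0.1666002   0.139     ]
```

Call:
arm_command([
  {"grip":1,"dx":0,"dy":-0.0004,"dz":-0.016,"twist":0},
  {"grip":1,"dx":0,"dy":0,"dz":-0.016,"twist":0},
  {"grip":1,"dx":0,"dy":0,"dz":-0.016,"twist":0},
  {"grip":1,"dx":0,"dy":0,"dz":-0.016,"twist":0},
  {"grip":1,"dx":0,"dy":0,"dz":-0.016,"twist":0},
  {"grip":1,"dx":0,"dy":0,"dz":-0.016,"twist":0},
  {"grip":1,"dx":0,"dy":0,"dz":0,"twist":0},
  {"grip":0.4,"dx":0,"dy":0,"dz":0,"twist":0},
  {"grip":0.4,"dx":0,"dy":0,"dz":0,"twist":0},
  {"grip":0.4,"dx":0,"dy":0,"dz":0,"twist":0},
], newtons=60)

```text
clock: 3.88
ee_pos: [0.5427, -0.1675, 0.104]
tool_rot: [0.001, 0.557, 0.83, 0.0]
force: [-0.4, 0.4, -0.2]
grip_width: 0.0512
grasp_force: 0.0
```

Call:
arm_command([
  {"grip":0.0,"dx":0,"dy":0,"dz":0,"twist":0},
  {"grip":0.0,"dx":0,"dy":0,"dz":0,"twist":0},
  {"grip":0.0,"dx":0,"dy":0,"dz":0,"twist":0},
  {"grip":0.0,"dx":0,"dy":0,"dz":0,"twist":0},
  {"grip":0.0,"dx":0,"dy":0,"dz":0,"twist":0},
  {"grip":0.0,"dx":0,"dy":0,"dz":0,"twist":0},
], newtons=60)

```text
clock: 4.38
ee_pos: [0.5424, -0.1675, 0.1033]
tool_rot: [0.001, 0.558, 0.83, 0.0]
force: [-0.6, -0.1, 5.6]
grip_width: 0.0214
grasp_force: 58.9
```

Call:
arm_command([
  {"grip":0.0,"dx":0,"dy":0,"dz":0.006,"twist":0},
  {"grip":0.0,"dx":0,"dy":0,"dz":0.012,"twist":0},
  {"grip":0.0,"dx":0,"dy":0,"dz":0.018,"twist":0},
  {"grip":0.0,"dx":0,"dy":0,"dz":0.018,"twist":0},
  {"grip":0.0,"dx":0,"dy":0,"dz":0.018,"twist":0},
  {"grip":0.0,"dx":0,"dy":0,"dz":0.018,"twist":0},
  {"grip":0.0,"dx":0,"dy":0,"dz":0.01,"twist":0},
  {"grip":0.0,"dx":0,"dy":0,"dz":0,"twist":0},
  {"grip":0.0,"dx":0,"dy":0,"dz":0,"twist":0},
  {"grip":0.0,"dx":0,"dy":0,"dz":0,"twist":0},
], newtons=60)

```text
clock: 5.22
ee_pos: [0.5414, -0.1671, 0.2009]
tool_rot: [-0.001, 0.558, 0.83, -0.0]
force: [-0.4, -0.5, -1.5]
grip_width: 0.0215
grasp_force: 59.2
```

```bash
python3 - <<'E'
from h import *
c=cal("wrist");im,_=snap("wrist","pics/w5.png");s=arm.state();e=s["ee_pos"];print(e,s["joint_pos"],s["force"],s["grip_width"])
d=cal("scene");sc,_=snap("scene","pics/s5.png")
t=e-[0,0,.0913];print(proj(c,t),proj(d,t))
u,v=map(int,proj(d,t+[0,0,.03]));
a=cv2.resize(sc[v-33:v+33,u-33:u+33],(400,400),interpolation=cv2.INTER_CUBIC)
u,v=map(int,proj(c,t)); v=min(v,360)
b=cv2.resize(im[v-40:v+40,u-40:u+40],(400,400),interpolation=cv2.INTER_CUBIC)
cv2.imwrite("pics/cmp2.png",np.hstack([a,b])[:,:,::-1])
E
```

```text
[ 0.54135741 -0.16703714  0.20065959] [-3.64532711e-01  1.89541490e-01  1.34655502e+00  1.50544052e-04
  1.60834290e+00 -7.52598807e-01] [ 0.48938749  0.76255747 -1.66198671] 0.021312640005516813
(np.float64(322.939905494997), np.float64(210.97275643605633)) (np.float64(381.2307325992223), np.float64(173.83832970612846))
```

View pics/cmp2.png

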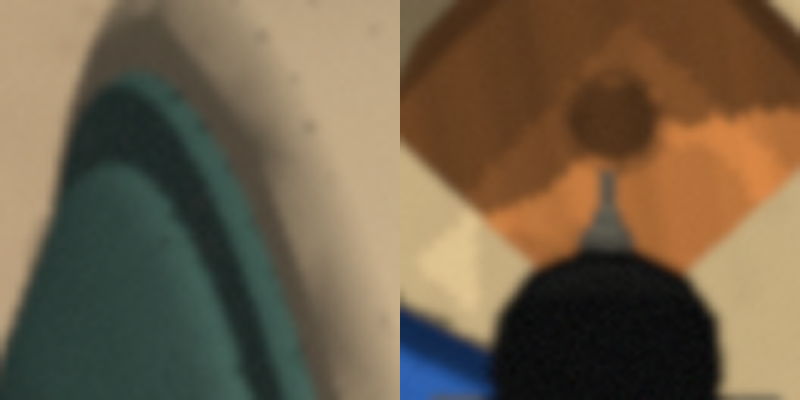

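```bash
python3 - <<'E'
from h import *
c=cal("top");p=ray(c,220+217/5.714-.5,165+222/5.714-.5,.057);print(p,arm.state()["ee_pos"])
E
```

```text
[0.57887529 0.10229171 0.057     ] [ 0.54137287 -0.16708618  0.20070733]
```

The wrist crop shows the blade edge-on: 2.4 mm thick across the tool, tip at full-frame (323,205). The blade's width therefore runs along tool x, so the tool angle I need is slot − 90°, about 35°. The empty hole is at (325,194).

Call:
arm_command([
  {"grip":0.0,"dx":0.002,"dy":0.013,"dz":0,"twist":0.022},
  {"grip":0.0,"dx":0.004,"dy":0.028,"dz":0,"twist":0.022},
  {"grip":0.0,"dx":0.005,"dy":0.036,"dz":0,"twist":0.022},
  {"grip":0.0,"dx":0.005,"dy":0.038,"dz":0,"twist":0.022},
  {"grip":0.0,"dx":0.005,"dy":0.038,"dz":0,"twist":0.022},
  {"grip":0.0,"dx":0.005,"dy":0.038,"dz":0,"twist":0.022},
  {"grip":0.0,"dx":0.005,"dy":0.036,"dz":0,"twist":0.022},
  {"grip":0.0,"dx":0.004,"dy":0.028,"dz":0,"twist":0.022},
  {"grip":0.0,"dx":0.0025,"dy":0.0137,"dz":0,"twist":0.022},
  {"grip":0.0,"dx":0,"dy":0,"dz":0,"twist":0.022},
])

```text
clock: 6.15
ee_pos: [0.5791, 0.1048, 0.2015]
tool_rot: [-0.001, 0.46, 0.888, 0.0]
force: [-0.1, 0.3, -1.7]
grip_width: 0.0212
grasp_force: 59.2
```

Call:
arm_command([
  {"grip":0.0,"dx":0,"dy":0,"dz":-0.01,"twist":0},
  {"grip":0.0,"dx":0,"dy":0,"dz":-0.01,"twist":0},
  {"grip":0.0,"dx":0,"dy":0,"dz":0,"twist":0},
  {"grip":0.0,"dx":0,"dy":0,"dz":0,"twist":0},
  {"grip":0.0,"dx":0,"dy":0,"dz":0,"twist":0},
  {"grip":0.0,"dx":0,"dy":0,"dz":0,"twist":0},
])

```text
clock: 6.65
ee_pos: [0.5796, 0.1007, 0.1827]
tool_rot: [0.0, 0.464, 0.886, 0.0]
force: [-0.4, -0.0, -0.5]
grip_width: 0.0213
grasp_force: 59.1
```

```bash
python3 - <<'E'
from h import *
c=cal("wrist");im,_=snap("wrist","pics/w6.png");s=arm.state();e=s["ee_pos"];print(e,s["joint_pos"],s["force"],np.degrees(np.arctan2(yaw()[1,1],yaw()[0,1])))
np.savez("w6.npz",**c)
t=e-[0,0,.0913];print(proj(c,t),proj(c,[.580,.1017,.057]))
cv2.imwrite("pics/w6c.png",cv2.resize(im[140:230,260:380,::-1],None,fx=6.5,fy=6.5,interpolation=cv2.INTER_CUBIC))
E
```

```text
[0.57967638 0.10090084 0.18286949] [ 1.09567677e-01  2.57172693e-01  1.30400991e+00  3.41583228e-05
  1.57937081e+00 -4.97560860e-01] [-0.0363537  -0.55827528 -1.33125872] 34.785932986557285
(np.float64(323.24815594683724), np.float64(210.8913427182301)) (np.float64(324.0382336732888), np.float64(195.92027310635368))
```

View pics/w6c.png

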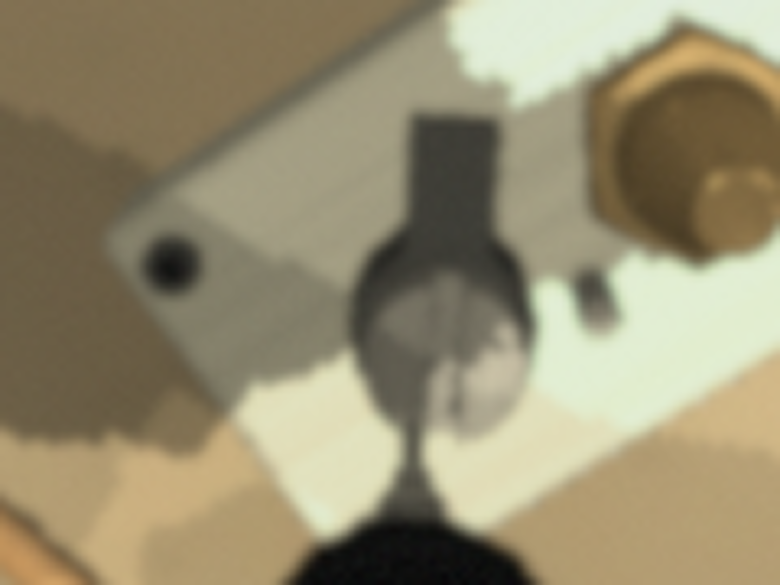

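The wrist crop shows the head centred at about (329,194) full-frame, with the slot nearly vertical in the image. The tongue runs up to (330,158). The blade tip is at (323,206), about 4 mm off to one side.

```bash
python3 - <<'E'
from h import *
c=dict(np.load("w6.npz"))
g=lambda a,b,z:ray(c,260+(a+.5)/6.5-.5,140+(b+.5)/6.5-.5,z)
C=g(448,355,.057);print("head",C)
def ang(p,q): d=p-q; return np.degrees(np.arctan2(d[1],d[0]))
print("slot",ang(g(449,290,.057),g(457,410,.057)))
for z in(.040,.045):
  print("tongue L",ang(g(412,120,z),g(405,225,z)),"R",ang(g(497,120,z),g(493,235,z)),"tip",g(455,118,z), ang(g(455,118,z),C))
print("edge",ang(g(430,10,.026),g(110,225,.026)), "edge2",ang(g(110,240,.026),g(310,525,.026)))
print("nozzle foot ctr",g(690,140,.03))
im=cv2.imread("pics/w6.png"); gr=cv2.cvtColor(im,cv2.COLOR_BGR2GRAY)
for v in range(182,206,2): print(v,gr[v,314:344])
E
```

```text
head [0.58221372 0.10510892 0.057     ]
slot 128.8668801382435
tongue L 121.07605119058948 R 123.65706089257516 tip [0.56723318 0.12849263 0.04      ] 122.64525174589868
tongue L 121.07605119058971 R 123.65706089257506 tip [0.56658672 0.12922813 0.045     ] 122.93948098146419
edge 68.5757225499337 edge2 157.21132099266939
nozzle foot ctr [0.59707627 0.1431412  0.03      ]
182 [124  91  60  49  50  54  57  59  62  66  68  71  79  89  94  95  89  79
  71  68  65  63  60  56  52  61  94 132 157 171]
184 [ 96  64  57  57  61  63  67  73  81  87  93  94  98 104 110 111 106  95
  89  86  83  77  70  65  60  59  85 140 191 217]
186 [ 79  60  60  63  70  81  91 101 107 110 111 109 105 107 111 112 108 103
 104 108 108 104  93  82  70  62  75 131 193 223]
188 [ 77  61  61  72  89 104 111 113 112 113 112 107 104 105 110 110 106 105
 107 112 113 115 116 112  98  76  70 105 166 211]
190 [ 75  64  71  83  95 104 110 111 112 113 110 108 106 107 110 109 106 105
 109 111 115 123 142 156 150 120  91  99 152 207]
192 [ 87  71  77  86  89  92  97 103 105 108 108 107 107 109 110 106 102 105
 109 115 121 128 142 161 166 146 116 125 172 214]
194 [136  94  83  87  89  91  92  92  94  96  99  99 102 109 117 115 107 108
 116 134 157 168 169 173 179 173 157 159 199 224]
196 [168 119  94  89  89  91  92  92  92  91  90  91 106 128 149 148 134 137
 152 167 181 188 191 188 188 185 177 184 212 227]
198 [204 172 131 102  90  90  92  91  93  91  92 107 136 156 161 147 138 158
 178 185 188 191 190 188 186 181 184 204 223 229]
200 [217 203 164 121  97  91  91  93  92  91  95 112 142 161 161 146 134 149
 167 176 180 181 178 176 178 182 195 212 220 225]
202 [219 216 198 161 122  98  95  95  93  92  98 115 145 157 150 128 121 143
 159 165 168 168 165 166 173 193 210 217 219 220]
204 [218 219 217 209 184 150 124 112 101  93 104 125 149 162 160 150 142 151
 162 165 166 168 174 186 202 215 219 220 219 219]
```

```bash
python3 - <<'E'
from h import *
c=dict(np.load("w6.npz")); m=yaw(); e=arm.state()["ee_pos"]
S=ray(c,328.5,193.7,.057); T=ray(c,322.96,205.5,e[2]-.0913)
a=np.radians(34.8); ty=np.array([np.cos(a),np.sin(a),0]); tx=np.array([-np.sin(a),np.cos(a),0])*1
print("S",S,"T",T,"e",e)
print("lat e->S",(S-e)@ty,"lat T->S",(S-T)@ty,"along e->S",(S-e)@tx)
u1=ray(c,328.5,186,.057);u2=ray(c,328.5,202,.057);d=u1-u2;print(np.degrees(np.arctan2(d[1],d[0])))
E
```

```text
S [0.58196264 0.10546507 0.057     ] T [0.57707352 0.10426423 0.09156949] e [0.57967638 0.10090084 0.18286949]
lat e->S 0.004482227985451536 lat T->S 0.004700029910816524 along e->S 0.0024431148292390387
125.18367610256583
```

Call:
arm_command([
  {"grip":0.0,"dx":0.0012,"dy":0.0023,"dz":0,"twist":0},
  {"grip":0.0,"dx":0.0012,"dy":0.0023,"dz":0,"twist":0},
  {"grip":0.0,"dx":0,"dy":0,"dz":-0.008,"twist":0},
  {"grip":0.0,"dx":0,"dy":0,"dz":-0.009,"twist":0},
  {"grip":0.0,"dx":0,"dy":0,"dz":-0.005,"twist":0},
  {"grip":0.0,"dx":0,"dy":0,"dz":0,"twist":0},
  {"grip":0.0,"dx":0,"dy":0,"dz":0,"twist":0},
  {"grip":0.0,"dx":0,"dy":0,"dz":0,"twist":0},
  {"grip":0.0,"dx":0,"dy":0,"dz":0,"twist":0},
  {"grip":0.0,"dx":0,"dy":0,"dz":0,"twist":0},
])

```text
clock: 7.53
ee_pos: [0.582, 0.106, 0.1608]
tool_rot: [0.0, 0.463, 0.886, 0.0]
force: [-0.1, -0.2, -1.3]
grip_width: 0.0214
grasp_force: 59.1
```

```bash
python3 - <<'E'
from h import *
c=cal("wrist");im,_=snap("wrist","pics/w7.png");s=arm.state();e=s["ee_pos"];print(e,s["force"],np.degrees(np.arctan2(yaw()[1,1],yaw()[0,1])))
np.savez("w7.npz",**c)
t=e-[0,0,.0913];print(proj(c,t),proj(c,[.582,.1054,.057]))
cv2.imwrite("pics/w7c.png",cv2.resize(im[160:230,275:375,::-1],None,fx=8,fy=8,interpolation=cv2.INTER_CUBIC))
E
```

```text
[0.58200485 0.10596003 0.16076839] [-0.21006156  0.5379152  -0.82522348] 34.83009677801331
(np.float64(323.02986657343286), np.float64(210.95981767666086)) (np.float64(322.5976670074667), np.float64(205.8557069194898))
```

View pics/w7c.png

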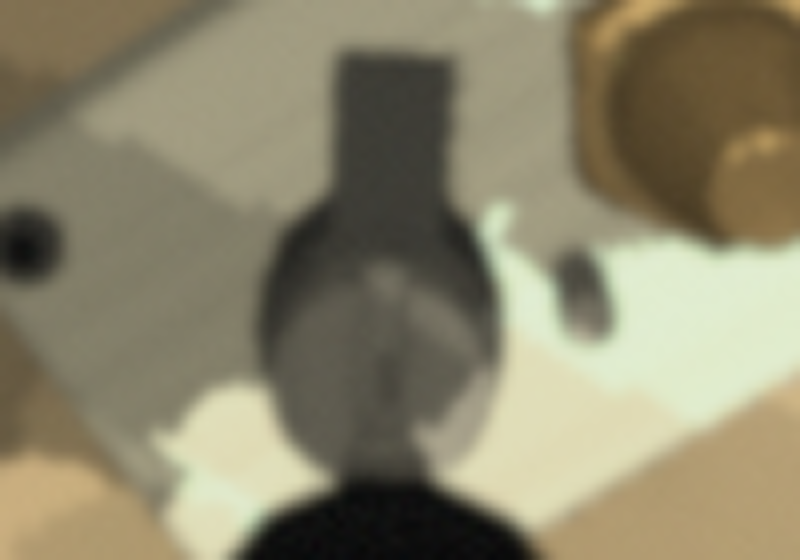

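The crop shows the blade, at about (323,210), in line with the slot and head centre at (323,206), and square to it. I go down gently, watching the force.

Call:
arm_command([
  {"grip":0.0,"dx":0,"dy":0,"dz":-0.004,"twist":0},
  {"grip":0.0,"dx":0,"dy":0,"dz":-0.004,"twist":0},
  {"grip":0.0,"dx":0,"dy":0,"dz":-0.002,"twist":0},
  {"grip":0.0,"dx":0,"dy":0,"dz":-0.002,"twist":0},
  {"grip":0.0,"dx":0,"dy":0,"dz":-0.002,"twist":0},
  {"grip":0.0,"dx":0,"dy":0,"dz":0,"twist":0},
  {"grip":0.0,"dx":0,"dy":0,"dz":0,"twist":0},
  {"grip":0.0,"dx":0,"dy":0,"dz":0,"twist":0},
  {"grip":0.0,"dx":0,"dy":0,"dz":0,"twist":0},
])

```text
clock: 8.33
ee_pos: [0.5819, 0.106, 0.1466]
tool_rot: [0.0, 0.463, 0.886, 0.0]
force: [0.1, 0.6, -0.9]
grip_width: 0.0216
grasp_force: 59.1
```

Call:
arm_command([
  {"grip":0.0,"dx":0,"dy":0,"dz":-0.001,"twist":0},
  {"grip":0.0,"dx":0,"dy":0,"dz":-0.001,"twist":0},
  {"grip":0.0,"dx":0,"dy":0,"dz":0,"twist":0},
  {"grip":0.0,"dx":0,"dy":0,"dz":0,"twist":0},
  {"grip":0.0,"dx":0,"dy":0,"dz":0,"twist":0},
])

```text
clock: 8.75
ee_pos: [0.5818, 0.106, 0.1443]
tool_rot: [0.0, 0.463, 0.886, 0.0]
force: [-0.1, 0.2, -1.1]
grip_width: 0.0216
grasp_force: 59.1
```

Call:
arm_command([
  {"grip":0.0,"dx":0,"dy":0,"dz":-0.001,"twist":0},
  {"grip":0.0,"dx":0,"dy":0,"dz":0,"twist":0},
  {"grip":0.0,"dx":0,"dy":0,"dz":0,"twist":0},
  {"grip":0.0,"dx":0,"dy":0,"dz":0,"twist":0},
])

```text
clock: 9.08
ee_pos: [0.5818, 0.106, 0.1433]
tool_rot: [0.0, 0.463, 0.886, 0.0]
force: [0.1, -1.1, -2.4]
grip_width: 0.0214
grasp_force: 59.3
```

```bash
python3 - <<'E'
from h import *
s=arm.state();print(s["ee_pos"],s["force"],s["wrist_torque"])
E
```

```text
[0.58183512 0.10598966 0.14331925] [ 0.06581824 -1.05191146 -2.39086629] [ 0.03231102 -0.05324716  0.02376992]
```

Call:
arm_command([
  {"grip":0.0,"dx":0,"dy":0,"dz":-0.0007,"twist":0},
  {"grip":0.0,"dx":0,"dy":0,"dz":0,"twist":0},
  {"grip":0.0,"dx":0,"dy":0,"dz":0,"twist":0},
  {"grip":0.0,"dx":0,"dy":0,"dz":0,"twist":0},
])

```text
clock: 9.42
ee_pos: [0.582, 0.106, 0.1431]
tool_rot: [0.0, 0.463, 0.886, 0.0]
force: [-0.9, -0.4, 3.1]
grip_width: 0.0212
grasp_force: 59.6
```

Call:
arm_command([
  {"grip":0.0,"dx":0,"dy":0,"dz":-0.0005,"twist":0},
  {"grip":0.0,"dx":0,"dy":0,"dz":0,"twist":0},
  {"grip":0.0,"dx":0,"dy":0,"dz":0,"twist":0},
  {"grip":0.0,"dx":0,"dy":0,"dz":0,"twist":0},
])

```text
clock: 9.75
ee_pos: [0.582, 0.106, 0.1425]
tool_rot: [0.0, 0.463, 0.886, 0.0]
force: [-0.9, -0.2, 4.3]
grip_width: 0.0213
grasp_force: 59.9
```

Call:
arm_command([
  {"grip":0.0,"dx":0,"dy":0,"dz":-0.0005,"twist":0},
  {"grip":0.0,"dx":0,"dy":0,"dz":-0.0005,"twist":0},
  {"grip":0.0,"dx":0,"dy":0,"dz":0,"twist":0},
  {"grip":0.0,"dx":0,"dy":0,"dz":0,"twist":0},
  {"grip":0.0,"dx":0,"dy":0,"dz":0,"twist":0},
])

```text
clock: 10.17
ee_pos: [0.5821, 0.106, 0.1418]
tool_rot: [0.0, 0.463, 0.886, 0.0]
force: [-1.7, 0.1, 6.6]
grip_width: 0.0214
grasp_force: 60.2
```

Call:
arm_command([
  {"grip":0.0,"dx":0,"dy":0,"dz":-0.0004,"twist":0},
  {"grip":0.0,"dx":0,"dy":0,"dz":0,"twist":0},
  {"grip":0.0,"dx":0,"dy":0,"dz":0,"twist":0},
  {"grip":0.0,"dx":0,"dy":0,"dz":0,"twist":0},
])

```text
clock: 10.5
ee_pos: [0.5821, 0.106, 0.1416]
tool_rot: [0.001, 0.463, 0.886, 0.0]
force: [-2.0, -0.2, 7.7]
grip_width: 0.0217
grasp_force: 60.3
```

```bash
python3 - <<'E'
from h import *
s=arm.state();print(s["ee_pos"],s["force"],s["wrist_torque"])
E
```

```text
[0.58208189 0.10600429 0.14164941] [-2.01723808 -0.223635    7.71706648] [-0.13015863  0.54514379 -0.01005177]
```

Call:
arm_command([
  {"grip":0.0,"dx":0,"dy":0,"dz":-0.0005,"twist":0},
  {"grip":0.0,"dx":0,"dy":0,"dz":-0.0002,"twist":0},
  {"grip":0.0,"dx":0,"dy":0,"dz":0,"twist":0},
  {"grip":0.0,"dx":0,"dy":0,"dz":0,"twist":0},
  {"grip":0.0,"dx":0,"dy":0,"dz":0,"twist":0},
])

```text
clock: 10.92
ee_pos: [0.5821, 0.1059, 0.1412]
tool_rot: [0.001, 0.463, 0.886, 0.0]
force: [-1.8, -1.4, 9.5]
grip_width: 0.0214
grasp_force: 60.4
```

Call:
arm_command([
  {"grip":0.0,"dx":0,"dy":0,"dz":0,"twist":-0.03},
  {"grip":0.0,"dx":0,"dy":0,"dz":0,"twist":-0.03},
  {"grip":0.0,"dx":0,"dy":0,"dz":0,"twist":-0.03},
  {"grip":0.0,"dx":0,"dy":0,"dz":0,"twist":-0.03},
  {"grip":0.0,"dx":0,"dy":0,"dz":0,"twist":-0.03},
  {"grip":0.0,"dx":0,"dy":0,"dz":0,"twist":-0.03},
  {"grip":0.0,"dx":0,"dy":0,"dz":0,"twist":-0.03},
  {"grip":0.0,"dx":0,"dy":0,"dz":0,"twist":0},
])

```text
clock: 11.58
ee_pos: [0.5819, 0.1059, 0.1411]
tool_rot: [0.0, 0.554, 0.833, 0.0]
force: [-3.5, -2.1, 9.5]
grip_width: 0.0211
grasp_force: 60.3
```

```bash
cat > st.py <<'E'
from h import *
s=arm.state();print(s["clock"],s["ee_pos"],s["force"],s["wrist_torque"],np.degrees(np.arctan2(yaw()[1,1],yaw()[0,1])),s["joint_pos"][5])
E
python3 st.py
```

```text
11.5833 [0.58193515 0.10591473 0.14112784] [-3.54371048 -2.07242388  9.49357761] [-0.20381786  0.81775382  0.02564691] 22.719475509573364 -0.2788116422325232
```

Call:
arm_command([
  {"grip":0.0,"dx":-0.0002,"dy":-0.0001,"dz":0,"twist":-0.04},
  {"grip":0.0,"dx":0,"dy":0,"dz":0,"twist":-0.04},
  {"grip":0.0,"dx":0,"dy":0,"dz":0,"twist":-0.04},
  {"grip":0.0,"dx":0,"dy":0,"dz":0,"twist":-0.04},
  {"grip":0.0,"dx":0,"dy":0,"dz":0,"twist":-0.04},
  {"grip":0.0,"dx":0,"dy":0,"dz":0,"twist":-0.04},
  {"grip":0.0,"dx":0,"dy":0,"dz":0,"twist":-0.04},
  {"grip":0.0,"dx":0,"dy":0,"dz":0,"twist":0},
])

```text
clock: 12.25
ee_pos: [0.5819, 0.1059, 0.1412]
tool_rot: [0.0, 0.665, 0.747, 0.0]
force: [-3.6, -0.5, 9.2]
grip_width: 0.0212
grasp_force: 60.3
```

```bash
python3 st.py
```

```text
12.25 [0.58185388 0.1059475  0.14120689] [-3.5691571  -0.50476013  9.19864571] [-0.16915364  0.74700916  0.02204383] 6.64916734308462 0.0016120197525899304
```

Call:
arm_command([
  {"grip":0.0,"dx":-0.0002,"dy":0,"dz":-0.0002,"twist":-0.04},
  {"grip":0.0,"dx":0,"dy":0,"dz":0,"twist":-0.04},
  {"grip":0.0,"dx":0,"dy":0,"dz":0,"twist":-0.04},
  {"grip":0.0,"dx":0,"dy":0,"dz":0,"twist":-0.04},
  {"grip":0.0,"dx":0,"dy":0,"dz":0,"twist":-0.04},
  {"grip":0.0,"dx":0,"dy":0,"dz":0,"twist":-0.04},
  {"grip":0.0,"dx":0,"dy":0,"dz":0,"twist":-0.04},
  {"grip":0.0,"dx":0,"dy":0,"dz":0,"twist":0},
])

```text
clock: 12.92
ee_pos: [0.5819, 0.106, 0.1412]
tool_rot: [0.001, 0.763, 0.647, 0.001]
force: [-2.8, 0.2, 9.3]
grip_width: 0.0212
grasp_force: 60.3
```

```bash
python3 st.py
```

```text
12.9167 [0.58190533 0.10604456 0.14122759] [-2.80204036  0.23639083  9.30491226] [-0.03280655  0.55327631  0.01214212] -9.393353214028238 0.28169048342830677
```

Call:
arm_command([
  {"grip":0.0,"dx":0,"dy":0,"dz":-0.0001,"twist":-0.03},
  {"grip":0.0,"dx":0,"dy":0,"dz":0,"twist":-0.03},
  {"grip":0.0,"dx":0,"dy":0,"dz":0,"twist":-0.03},
  {"grip":0.0,"dx":0,"dy":0,"dz":0,"twist":-0.03},
  {"grip":0.0,"dx":0,"dy":0,"dz":0,"twist":-0.03},
  {"grip":0.0,"dx":0,"dy":0,"dz":0,"twist":0},
])

```text
clock: 13.42
ee_pos: [0.582, 0.1061, 0.1412]
tool_rot: [0.001, 0.809, 0.588, 0.001]
force: [-1.7, 0.2, 8.9]
grip_width: 0.0214
grasp_force: 60.3
```

```bash
python3 st.py
```

```text
13.4167 [0.58199119 0.10608477 0.14117473] [-1.72577871  0.1932431   8.88752911] [-0.06878567  0.48759329 -0.00905156] -17.955517588688306 0.4311758485248561
```

Call:
arm_command([
  {"grip":0.0,"dx":0,"dy":0,"dz":-0.0002,"twist":-0.025},
  {"grip":0.0,"dx":0,"dy":0,"dz":0,"twist":-0.025},
  {"grip":0.0,"dx":0,"dy":0,"dz":0,"twist":0},
])

```text
clock: 13.67
ee_pos: [0.582, 0.1061, 0.1411]
tool_rot: [0.001, 0.823, 0.568, 0.001]
force: [-2.3, -0.0, 10.1]
grip_width: 0.0212
grasp_force: 60.4
```

```bash
python3 st.py
```

```text
13.6667 [0.58200107 0.10608648 0.14106827] [-2.34107658e+00 -9.03820749e-03  1.01006407e+01] [-4.30135163e-04  5.46522646e-01  5.13480392e-02] -20.80583779257715 0.48092687193732025
```

Call:
arm_command([
  {"grip":0.0,"dx":0,"dy":0,"dz":0,"twist":-0.025},
  {"grip":0.0,"dx":0,"dy":0,"dz":0,"twist":0},
  {"grip":0.0,"dx":0,"dy":0,"dz":0,"twist":0},
])

```text
clock: 13.92
ee_pos: [0.582, 0.1061, 0.1411]
tool_rot: [0.0, 0.83, 0.558, 0.001]
force: [-1.3, 0.0, 10.7]
grip_width: 0.0216
grasp_force: 60.3
```

```bash
python3 st.py
```

```text
13.9167 [0.58203189 0.10608068 0.1410885 ] [-1.33898741  0.04773827 10.72428866] [-0.00843361  0.45540175  0.06402891] -22.169305941831098 0.5046885778414113
```

Call:
arm_command([
  {"grip":0.0,"dx":0,"dy":0,"dz":0,"twist":-0.02},
  {"grip":0.0,"dx":0,"dy":0,"dz":0,"twist":0},
  {"grip":0.0,"dx":0,"dy":0,"dz":0,"twist":0},
])

```text
clock: 14.17
ee_pos: [0.5821, 0.1061, 0.1411]
tool_rot: [0.001, 0.835, 0.55, 0.001]
force: [-2.3, 0.7, 9.4]
grip_width: 0.0212
grasp_force: 60.3
```

```bash
python3 st.py
```

```text
14.1667 [0.58205512 0.10609173 0.14110367] [-2.26724901  0.72494419  9.37308861] [0.05391461 0.43483023 0.04357765] -23.31365914469342 0.5246858727755855
```

Call:
arm_command([
  {"grip":0.0,"dx":0,"dy":0,"dz":0,"twist":-0.02},
  {"grip":0.0,"dx":0,"dy":0,"dz":0,"twist":0},
  {"grip":0.0,"dx":0,"dy":0,"dz":0,"twist":0},
])

```text
clock: 14.42
ee_pos: [0.5821, 0.1061, 0.1411]
tool_rot: [0.001, 0.841, 0.541, 0.001]
force: [-1.9, 0.2, 10.6]
grip_width: 0.0214
grasp_force: 60.3
```

```bash
python3 st.py
```

```text
14.4167 [0.58207517 0.10607784 0.1410952 ] [-1.94727111  0.22940969 10.58216264] [0.01329207 0.46122091 0.08090328] -24.45888767559531 0.5446444344862899
```

Call:
arm_command([
  {"grip":0.0,"dx":0,"dy":0,"dz":0,"twist":-0.02},
  {"grip":0.0,"dx":0,"dy":0,"dz":0,"twist":0},
  {"grip":0.0,"dx":0,"dy":0,"dz":0,"twist":0},
])

```text
clock: 14.67
ee_pos: [0.5821, 0.1061, 0.1411]
tool_rot: [0.001, 0.846, 0.533, 0.001]
force: [-2.8, -1.0, 9.6]
grip_width: 0.0212
grasp_force: 60.3
```

```bash
python3 st.py
```

```text
14.6667 [0.58207441 0.10608    0.1410827 ] [-2.83072526 -0.95764723  9.6366099 ] [-0.05759028  0.43023787  0.05834463] -25.606445182617993 0.5647006521093503
```

Call:
arm_command([
  {"grip":0.0,"dx":0,"dy":0,"dz":0,"twist":-0.015},
  {"grip":0.0,"dx":0,"dy":0,"dz":0,"twist":0},
  {"grip":0.0,"dx":0,"dy":0,"dz":0,"twist":0},
])

```text
clock: 14.92
ee_pos: [0.5821, 0.1061, 0.1411]
tool_rot: [0.001, 0.85, 0.526, 0.001]
force: [-2.1, -0.5, 9.0]
grip_width: 0.0214
grasp_force: 60.3
```

```bash
python3 st.py; python3 - <<'E'
from h import *
for i in range(4):
    im,_=snap("wrist","pics/w8.png");print(arm.state()["wrist_torque"][2])
E
```

```text
14.9167 [0.58207912 0.10608118 0.14110302] [-2.07854639 -0.47762163  9.00856892] [0.0120637  0.41636351 0.01199219] -26.462435009606367 0.579633486256876
0.08497285793756312
0.023999740806734872
0.032988061292331936
0.014374844387043104
```

Call:
arm_command([
  {"grip":0.0,"dx":0,"dy":0,"dz":0,"twist":-0.02},
  {"grip":0.0,"dx":0,"dy":0,"dz":0,"twist":0},
  {"grip":0.0,"dx":0,"dy":0,"dz":0,"twist":0},
])

```text
clock: 15.37
ee_pos: [0.5821, 0.1061, 0.1411]
tool_rot: [0.0, 0.855, 0.518, 0.001]
force: [-1.8, -0.1, 10.1]
grip_width: 0.0212
grasp_force: 60.3
```

```bash
cat > tq.py <<'E'
from h import *
T=[];F=[]
for i in range(8):
    arm.camera("wrist");s=arm.state();T.append(s["wrist_torque"][2]);F.append(s["force"])
print(s["clock"],s["ee_pos"],"tq %.4f +- %.4f"%(np.mean(T),np.std(T)/8**.5),np.mean(F,0),np.degrees(np.arctan2(yaw()[1,1],yaw()[0,1])))
E
python3 tq.py
```

```text
15.7667 [0.58208532 0.10606803 0.14109443] tq 0.0285 +- 0.0137 [-1.59190021  0.1718323   9.50972462] -27.60914732593022
```

Call:
arm_command([
  {"grip":0.0,"dx":0,"dy":0,"dz":0,"twist":-0.025},
  {"grip":0.0,"dx":0,"dy":0,"dz":0,"twist":0},
  {"grip":0.0,"dx":0,"dy":0,"dz":0,"twist":0},
])

```text
clock: 16.02
ee_pos: [0.5821, 0.1061, 0.1411]
tool_rot: [0.0, 0.862, 0.507, 0.001]
force: [-1.5, 0.2, 9.6]
grip_width: 0.0213
grasp_force: 60.3
```

```bash
python3 tq.py
```

```text
16.4167 [0.58209904 0.10609742 0.1410919 ] tq 0.0594 +- 0.0094 [-1.38527874  0.01533032  9.32072448] -29.034222607968093
```

Call:
arm_command([
  {"grip":0.0,"dx":0,"dy":0,"dz":0,"twist":-0.02},
  {"grip":0.0,"dx":0,"dy":0,"dz":0,"twist":0},
  {"grip":0.0,"dx":0,"dy":0,"dz":0,"twist":0},
])

```text
clock: 16.67
ee_pos: [0.5821, 0.1061, 0.1411]
tool_rot: [0.0, 0.867, 0.499, 0.001]
force: [-1.9, 0.0, 9.5]
grip_width: 0.0212
grasp_force: 60.3
```

```bash
python3 tq.py; python3 - <<'E'
from h import *
# tongue direction: dark pixels near the collar/tongue at z~.043, beyond head
c=cal("wrist");im,_=snap("wrist","pics/w9.png")
A=np.array([.582,.1058,.045])
for z in(.045,):
  for r in (.016,.019,.022,.025,.028):
    a=np.radians(np.arange(20,140,3)); row=[]
    for t in a:
        u,v=proj(c,A+[r*np.cos(t),r*np.sin(t),z-.045]); row.append(int(im[int(round(v)),int(round(u))].mean()) if 0<=v<399.4 else -1)
    print(r,row)
E
```

```text
17.0667 [0.58211007 0.10608698 0.14110765] tq 0.0370 +- 0.0167 [-1.5527667   0.04504896  9.52680398] -30.18350766234434
0.016 [152, 107, 114, 86, 109, 84, 108, 86, 107, 92, 91, 94, 93, 91, 90, 86, 77, 66, 61, 58, 57, 61, 75, 100, 119, 124, 116, 115, 116, 117, 116, 116, 113, 113, 114, 114, 116, 116, 118, 122]
0.019 [204, 202, 199, 186, 184, 172, 173, 175, 180, 154, 96, 93, 93, 92, 93, 93, 91, 91, 92, 77, 70, 79, 107, 133, 143, 144, 139, 129, 130, 133, 121, 117, 118, 123, 122, 129, 126, 135, 138, 142]
0.022 [204, 204, 206, 178, 164, 165, 170, 146, 102, 100, 105, 95, 94, 94, 94, 93, 93, 93, 94, 90, 87, 117, 137, 144, 144, 145, 143, 143, 142, 144, 145, 144, 143, 142, 142, 144, 144, 145, 145, 145]
0.025 [204, 204, 204, 203, 188, 118, 86, 74, 71, 84, 152, 152, 96, 95, 94, 93, 93, 93, 93, 92, 101, 126, 143, 144, 146, 143, 142, 143, 146, 145, 142, 142, 143, 145, 145, 145, 145, 144, 145, 144]
0.028 [206, 207, 212, 213, 210, 212, 189, 188, 211, 207, 202, 196, 146, 88, 84, 82, 89, 85, 83, 88, 133, 199, 166, 147, 144, 142, 144, 146, 144, 141, 143, 146, 145, 146, 146, 145, 145, 145, 144, 145]
```

Call:
arm_command([
  {"grip":0.0,"dx":0,"dy":0,"dz":0,"twist":-0.025},
  {"grip":0.0,"dx":0,"dy":0,"dz":0,"twist":0},
  {"grip":0.0,"dx":0,"dy":0,"dz":0,"twist":0},
])

```text
clock: 17.37
ee_pos: [0.5821, 0.1061, 0.1411]
tool_rot: [0.0, 0.873, 0.488, 0.001]
force: [-1.8, 0.4, 9.9]
grip_width: 0.0215
grasp_force: 60.3
```

```bash
cat >> tq.py <<'E'
c=cal("wrist");im=arm.camera("wrist")
for r in (.021,.024,.027):
    a=np.radians(np.arange(45,100,1.)); row=[]
    for t in a:
        u,v=proj(c,np.array([.582+r*np.cos(t),.1058+r*np.sin(t),.045])); row.append(cv2.getRectSubPix(im,(1,1),(float(u),float(v))).mean())
    row=np.array(row);i=np.arange(22); up=24+np.argmax(np.diff(row[24:48])); print(r,"left edge",np.degrees(a[up]), "right",np.degrees(a[np.argmin(np.diff(row[:22]))]))
E
python3 tq.py
```

```text
17.7667 [0.58213922 0.10606242 0.14112221] tq 0.0514 +- 0.0089 [-1.80616952 -0.02635552  9.50605165] -31.61672520155345
0.021 left edge 82.0 right 46.0
0.024 left edge 80.0 right 52.0
0.027 left edge 79.0 right 53.0
```

Call:
arm_command([
  {"grip":0.0,"dx":0,"dy":0,"dz":0,"twist":-0.025},
  {"grip":0.0,"dx":0,"dy":0,"dz":0,"twist":0},
  {"grip":0.0,"dx":0,"dy":0,"dz":0,"twist":0},
])

```text
clock: 18.07
ee_pos: [0.5821, 0.1061, 0.1411]
tool_rot: [0.0, 0.879, 0.477, 0.001]
force: [-2.4, 0.3, 9.8]
grip_width: 0.0209
grasp_force: 60.4
```

```bash
python3 tq.py
```

```text
18.4667 [0.58209742 0.10611673 0.14111384] tq 0.0670 +- 0.0082 [-1.94883585  0.29525788  9.68571312] -33.0442265295744
0.021 left edge 81.0 right 45.0
0.024 left edge 79.0 right 50.0
0.027 left edge 79.0 right 53.0
```

Call:
arm_command([
  {"grip":0.0,"dx":0,"dy":0,"dz":0,"twist":-0.025},
  {"grip":0.0,"dx":0,"dy":0,"dz":0,"twist":0},
  {"grip":0.0,"dx":0,"dy":0,"dz":0,"twist":0},
])

```text
clock: 18.77
ee_pos: [0.5821, 0.1062, 0.1411]
tool_rot: [0.0, 0.885, 0.466, 0.001]
force: [-2.0, 0.1, 9.5]
grip_width: 0.0214
grasp_force: 60.3
```

```bash
python3 tq.py
```

```text
19.1667 [0.5820723  0.10612703 0.14108146] tq 0.0659 +- 0.0081 [-2.00654798  0.12594827  9.83025862] -34.476838065468165
0.021 left edge 82.0 right 45.0
0.024 left edge 79.0 right 51.0
0.027 left edge 78.0 right 53.0
```

Call:
arm_command([
  {"grip":0.0,"dx":0,"dy":0,"dz":0,"twist":-0.02},
  {"grip":0.0,"dx":0,"dy":0,"dz":0,"twist":0},
  {"grip":0.0,"dx":0,"dy":0,"dz":0,"twist":0},
])

```text
clock: 19.47
ee_pos: [0.582, 0.1062, 0.1411]
tool_rot: [0.0, 0.89, 0.457, 0.001]
force: [-1.9, -0.2, 9.6]
grip_width: 0.0214
grasp_force: 60.2
```

```bash
python3 tq.py
```

```text
19.8667 [0.58206807 0.1061637  0.14111209] tq 0.0908 +- 0.0091 [-1.99713566  0.46609025  9.91963599] -35.61940602349338
0.021 left edge 83.0 right 45.0
0.024 left edge 79.0 right 51.0
0.027 left edge 78.0 right 52.0
```

Call:
arm_command([
  {"grip":0.0,"dx":0,"dy":0,"dz":0,"twist":-0.03},
  {"grip":0.0,"dx":0,"dy":0,"dz":0,"twist":0},
  {"grip":0.0,"dx":0,"dy":0,"dz":0,"twist":0},
])

```text
clock: 20.17
ee_pos: [0.582, 0.1062, 0.1411]
tool_rot: [0.0, 0.896, 0.444, 0.001]
force: [-1.9, 1.0, 10.0]
grip_width: 0.0216
grasp_force: 60.1
```

```bash
python3 tq.py
```

```text
20.5667 [0.58203892 0.10619275 0.14110336] tq 0.1061 +- 0.0061 [-1.74281431  0.29863281  9.6236868 ] -37.33354031824359
0.021 left edge 81.0 right 45.0
0.024 left edge 79.0 right 50.0
0.027 left edge 78.0 right 52.0
```

Call:
arm_command([
  {"grip":0.0,"dx":0,"dy":0,"dz":0,"twist":-0.03},
  {"grip":0.0,"dx":0,"dy":0,"dz":0,"twist":0},
  {"grip":0.0,"dx":0,"dy":0,"dz":0,"twist":0},
])

```text
clock: 20.87
ee_pos: [0.582, 0.1063, 0.1411]
tool_rot: [0.0, 0.903, 0.43, 0.001]
force: [-2.1, 0.5, 10.0]
grip_width: 0.0215
grasp_force: 60.0
```

```bash
python3 tq.py
```

```text
21.2667 [0.58201302 0.10622704 0.14108971] tq 0.1456 +- 0.0114 [-1.94351691  0.341594    9.56311605] -39.05118417587007
0.021 left edge 81.0 right 45.0
0.024 left edge 79.0 right 50.0
0.027 left edge 78.0 right 52.0
```

Call:
arm_command([
  {"grip":0.0,"dx":0,"dy":0,"dz":0,"twist":0.04},
  {"grip":0.0,"dx":0,"dy":0,"dz":0,"twist":0.04},
  {"grip":0.0,"dx":0,"dy":0,"dz":0,"twist":0.04},
  {"grip":0.0,"dx":0,"dy":0,"dz":0,"twist":0.04},
  {"grip":0.0,"dx":0,"dy":0,"dz":0,"twist":0.03},
  {"grip":0.0,"dx":0,"dy":0,"dz":0,"twist":0},
  {"grip":0.0,"dx":0,"dy":0,"dz":0,"twist":0},
])

```text
clock: 21.9
ee_pos: [0.5822, 0.1061, 0.1411]
tool_rot: [0.001, 0.858, 0.514, 0.001]
force: [-0.7, 0.2, 8.5]
grip_width: 0.021
grasp_force: 60.5
```

```bash
python3 tq.py
```

```text
22.3 [0.58221783 0.10610845 0.14113946] tq 0.0026 +- 0.0133 [-0.82896035  0.10683293  9.52406016] -28.185642493816456
0.021 left edge 80.0 right 45.0
0.024 left edge 80.0 right 52.0
0.027 left edge 79.0 right 53.0
```

Call:
arm_command([
  {"grip":0.0,"dx":0,"dy":0,"dz":0.001,"twist":0},
  {"grip":0.0,"dx":0,"dy":0,"dz":0.001,"twist":0},
  {"grip":0.0,"dx":0,"dy":0,"dz":0.002,"twist":0},
  {"grip":0.0,"dx":0,"dy":0,"dz":0.003,"twist":0},
  {"grip":0.0,"dx":0,"dy":0,"dz":0.006,"twist":0},
  {"grip":0.0,"dx":0,"dy":0,"dz":0.012,"twist":0},
  {"grip":0.0,"dx":0,"dy":0,"dz":0.012,"twist":0},
  {"grip":0.0,"dx":0,"dy":0,"dz":0.012,"twist":0},
  {"grip":0.0,"dx":0,"dy":0,"dz":0.012,"twist":0},
  {"grip":0.0,"dx":0,"dy":0,"dz":0,"twist":0},
])

```text
clock: 23.18
ee_pos: [0.5826, 0.1061, 0.2048]
tool_rot: [0.001, 0.858, 0.514, 0.003]
force: [0.5, 0.8, -1.0]
grip_width: 0.0213
grasp_force: 59.3
```

Call:
arm_command([
  {"grip":0.0,"dx":0,"dy":0,"dz":0,"twist":0},
  {"grip":0.0,"dx":0,"dy":0,"dz":0,"twist":0},
  {"grip":0.0,"dx":0,"dy":0,"dz":0,"twist":0},
])

```text
clock: 23.43
ee_pos: [0.581, 0.1058, 0.1995]
tool_rot: [-0.0, 0.858, 0.514, -0.001]
force: [0.3, -0.3, -2.5]
grip_width: 0.0213
grasp_force: 59.2
```

```bash
python3 tq.py; python3 - <<'E'
from h import *
# tongue outline: dark grey mask at z=.045 rectified around the axis, angle by long-axis moments of r>15mm
c=cal("wrist");im,_=snap("wrist","pics/w10.png");A=np.array([.582,.1056])
N=140;g=np.zeros((N,N));
for i in range(N):
  for j in range(N):
    p=A+np.array([(i-70)*.0005,(j-70)*.0005]); u,v=proj(c,[*p,.045]); g[i,j]=cv2.getRectSubPix(im,(1,1),(float(u),float(v))).mean()
np.save("g10.npy",g)
for a0 in np.arange(56,82,2):
  t=np.radians(a0); d=np.array([np.cos(t),np.sin(t)]);n=np.array([-d[1],d[0]])
  print(a0,[int(g[tuple(np.round(70+2000*(r*d)).astype(int))]) for r in (.018,.021,.024,.027,.030,.033)])
t=np.radians(67);d=np.array([np.cos(t),np.sin(t)]);n=np.array([-d[1],d[0]])
for r in(.018,.021,.024,.027): print(r,[int(g[tuple(np.round(70+2000*(r*d+s*n*.001)).astype(int))]) for s in range(-12,13)])
E
```

```text
23.8333 [0.5814085  0.10587145 0.20039618] tq 0.0120 +- 0.0116 [-0.12380134 -0.35277992 -1.32604569] -28.190267017012157
0.021 left edge 83.0 right 45.0
0.024 left edge 80.0 right 52.0
0.027 left edge 81.0 right 53.0
56 [99, 99, 100, 104, 121, 83]
58 [97, 99, 99, 98, 98, 91]
60 [97, 98, 99, 95, 84, 125]
62 [97, 97, 98, 94, 83, 154]
64 [97, 98, 98, 91, 92, 166]
66 [96, 97, 98, 93, 105, 169]
68 [96, 97, 98, 95, 115, 173]
70 [97, 97, 98, 95, 106, 174]
72 [98, 98, 97, 96, 100, 169]
74 [98, 98, 98, 95, 99, 151]
76 [97, 97, 100, 100, 115, 128]
78 [99, 97, 107, 125, 161, 104]
80 [103, 111, 129, 159, 191, 126]
0.018 [174, 176, 173, 167, 148, 123, 106, 98, 99, 99, 96, 97, 96, 97, 98, 97, 101, 123, 170, 206, 214, 211, 208, 192, 172]
0.021 [129, 118, 109, 95, 98, 102, 101, 100, 99, 99, 97, 98, 97, 97, 98, 97, 99, 118, 154, 179, 211, 221, 223, 222, 217]
0.024 [181, 163, 133, 135, 145, 147, 119, 103, 99, 99, 98, 98, 97, 98, 97, 99, 102, 113, 152, 195, 214, 223, 223, 224, 224]
0.027 [222, 220, 218, 212, 205, 181, 132, 101, 95, 95, 94, 92, 92, 96, 96, 94, 97, 117, 150, 192, 216, 222, 224, 224, 223]
```

The tongue lies along about 67–68°, which matches the holder's +y at 68°. The torque rose to about 0.14 N m with the tongue no longer moving, so it is on the stop. The driver goes back to the stand next.

Call:
arm_command([
  {"grip":0.0,"dx":-0.002,"dy":-0.013,"dz":0,"twist":0.088},
  {"grip":0.0,"dx":-0.004,"dy":-0.028,"dz":0,"twist":0.088},
  {"grip":0.0,"dx":-0.005,"dy":-0.036,"dz":0,"twist":0.088},
  {"grip":0.0,"dx":-0.006,"dy":-0.039,"dz":0,"twist":0.088},
  {"grip":0.0,"dx":-0.0055,"dy":-0.039,"dz":0,"twist":0.088},
  {"grip":0.0,"dx":-0.005,"dy":-0.039,"dz":0,"twist":0.088},
  {"grip":0.0,"dx":-0.005,"dy":-0.037,"dz":0,"twist":0.088},
  {"grip":0.0,"dx":-0.004,"dy":-0.028,"dz":0,"twist":0.088},
  {"grip":0.0,"dx":-0.003,"dy":-0.014,"dz":0,"twist":0.088},
  {"grip":0.0,"dx":0,"dy":0,"dz":0,"twist":0.088},
])

```text
clock: 24.77
ee_pos: [0.5411, -0.1705, 0.2005]
tool_rot: [0.0, 0.557, 0.83, -0.0]
force: [-0.9, 0.2, -0.6]
grip_width: 0.0213
grasp_force: 59.3
```

Call:
arm_command([
  {"grip":0.0,"dx":0,"dy":0,"dz":0,"twist":0},
  {"grip":0.0,"dx":0,"dy":0,"dz":0,"twist":0},
  {"grip":0.0,"dx":0,"dy":0,"dz":-0.01,"twist":0},
  {"grip":0.0,"dx":0,"dy":0,"dz":-0.01,"twist":0},
  {"grip":0.0,"dx":0,"dy":0,"dz":0,"twist":0},
  {"grip":0.0,"dx":0,"dy":0,"dz":0,"twist":0},
  {"grip":0.0,"dx":0,"dy":0,"dz":0,"twist":0},
  {"grip":0.0,"dx":0,"dy":0,"dz":0,"twist":0},
])

```text
clock: 25.43
ee_pos: [0.5421, -0.167, 0.1809]
tool_rot: [0.0, 0.558, 0.83, 0.0]
force: [-0.0, -0.1, -1.2]
grip_width: 0.0217
grasp_force: 59.2
```

```bash
python3 st.py; python3 - <<'E'
from h import *
c=cal("wrist");im,_=snap("wrist","pics/w11.png");e=arm.state()["ee_pos"]
t=e-[0,0,.0913];h=proj(c,[.5418,-.1667,.06]);print("tip",proj(c,t),"hole",h)
g=cv2.cvtColor(im,cv2.COLOR_RGB2GRAY); V=im[:,:,0].astype(int)
u,v=int(h[0]),int(h[1])
for y in range(v-14,v+16,2): print(y,V[y,u-16:u+17])
E
```

```text
25.4333 [ 0.54213387 -0.16700863  0.18085245] [-8.61009327e-04 -1.08654912e-01 -1.18893129e+00] [ 0.00624534 -0.03460844  0.01072915] 22.231249266827362 -0.751966417932564
tip (np.float64(322.6798333056656), np.float64(211.04707771683715)) hole (np.float64(322.4733241903672), np.float64(197.84462409675956))
183 [ 96  98 101 101 102 103 103 104 105 105 106 106 106 113 120 121 122 121
 121 120 124 126 127 131 131 128 123 115 109 107 106 105 105]
185 [ 95  98  99 100 103 104 103 104 106 108 111 112 114 121 124 124 123 121
 121 120 124 126 129 129 131 130 127 125 119 116 112 109 107]
187 [ 95  96  99 102 102 103 104 105 110 118 126 127 127 127 125 124 123 123
 121 120 122 124 126 129 130 132 130 130 130 127 127 124 118]
189 [ 93  96  98 100 102 105 109 113 118 124 128 130 127 123 120 117 114 113
 113 112 114 118 123 127 129 132 130 131 130 129 130 129 123]
191 [ 94  94  96 100 106 114 122 125 126 126 122 114 108 101  98  96  98  97
  95  91  91  97 104 113 120 125 129 130 131 130 130 130 129]
193 [ 93  96  98 102 110 119 123 122 119 110 102  94  88  85  85  87  86  86
  85  78  78  80  8
[... 593 characters left out ...]
 155]
203 [115 114 113 115 118 117 113 107  97  86  78  78  78  81  82  82  84  82
  82  79  76  72  73  70  73  86 112 132 149 167 178 181 180]
205 [115 114 115 115 117 119 116 113 108 101  91  82  82  82  82  84  84  84
  82  79  75  74  74  78  90 110 132 147 160 175 181 183 183]
207 [117 114 115 114 115 117 120 120 117 114 109 104  97  91  88  85  85  85
  84  83  84  85  93 105 119 133 149 163 175 182 184 183 183]
209 [117 117 114 115 116 117 121 123 123 122 120 119 116 109 102  94  90  87
  93 105 119 127 130 132 138 151 167 178 183 184 184 183 182]
211 [118 117 114 114 114 116 119 122 125 126 125 123 123 123 114 102  98  95
  98 111 134 148 155 158 163 170 177 181 183 184 183 184 184]
```

Call:
arm_command([
  {"grip":0.0,"dx":0,"dy":0,"dz":-0.01,"twist":0},
  {"grip":0.0,"dx":0,"dy":0,"dz":-0.01,"twist":0},
  {"grip":0.0,"dx":0,"dy":0,"dz":-0.007,"twist":0},
  {"grip":0.0,"dx":0,"dy":0,"dz":-0.007,"twist":0},
  {"grip":0.0,"dx":0,"dy":0,"dz":0,"twist":0},
  {"grip":0.0,"dx":0,"dy":0,"dz":0,"twist":0},
  {"grip":0.0,"dx":0,"dy":0,"dz":0,"twist":0},
])

```text
clock: 26.07
ee_pos: [0.542, -0.1672, 0.1466]
tool_rot: [-0.0, 0.558, 0.83, 0.0]
force: [0.6, 0.3, -2.2]
grip_width: 0.0212
grasp_force: 59.2
```

Call:
arm_command([
  {"grip":0.0,"dx":0,"dy":0,"dz":-0.008,"twist":0},
  {"grip":0.0,"dx":0,"dy":0,"dz":-0.01,"twist":0},
  {"grip":0.0,"dx":0,"dy":0,"dz":-0.01,"twist":0},
  {"grip":0.0,"dx":0,"dy":0,"dz":-0.007,"twist":0},
  {"grip":0.0,"dx":0,"dy":0,"dz":-0.004,"twist":0},
  {"grip":0.0,"dx":0,"dy":0,"dz":0,"twist":0},
  {"grip":0.0,"dx":0,"dy":0,"dz":0,"twist":0},
  {"grip":0.0,"dx":0,"dy":0,"dz":0,"twist":0},
])

```text
clock: 26.73
ee_pos: [0.5419, -0.1671, 0.1076]
tool_rot: [-0.0, 0.558, 0.83, 0.0]
force: [-0.1, -1.1, -1.7]
grip_width: 0.0211
grasp_force: 59.1
```

Call:
arm_command([
  {"grip":0.0,"dx":0,"dy":0,"dz":-0.002,"twist":0},
  {"grip":0.0,"dx":0,"dy":0,"dz":-0.0015,"twist":0},
  {"grip":0.0,"dx":0,"dy":0,"dz":0,"twist":0},
  {"grip":0.0,"dx":0,"dy":0,"dz":0,"twist":0},
])

```text
clock: 27.07
ee_pos: [0.542, -0.1671, 0.104]
tool_rot: [0.0, 0.558, 0.83, 0.0]
force: [2.0, -0.8, -2.5]
grip_width: 0.0213
grasp_force: 59.2
```

Call:
arm_command([
  {"grip":0.0,"dx":0,"dy":0,"dz":-0.0008,"twist":0},
  {"grip":0.0,"dx":0,"dy":0,"dz":0,"twist":0},
  {"grip":0.0,"dx":0,"dy":0,"dz":0,"twist":0},
])

```text
clock: 27.32
ee_pos: [0.542, -0.1671, 0.1034]
tool_rot: [0.0, 0.558, 0.83, 0.0]
force: [1.1, -0.0, -0.0]
grip_width: 0.0217
grasp_force: 59.4
```

Call:
arm_command([
  {"grip":0.0,"dx":0,"dy":0,"dz":-0.0006,"twist":0},
  {"grip":0.0,"dx":0,"dy":0,"dz":0,"twist":0},
  {"grip":0.0,"dx":0,"dy":0,"dz":0,"twist":0},
  {"grip":0.3,"dx":0,"dy":0,"dz":0,"twist":0},
  {"grip":0.3,"dx":0,"dy":0,"dz":0,"twist":0},
  {"grip":0.5,"dx":0,"dy":0,"dz":0,"twist":0},
  {"grip":0.7,"dx":0,"dy":0,"dz":0,"twist":0},
  {"grip":1,"dx":0,"dy":0,"dz":0,"twist":0},
  {"grip":1,"dx":0,"dy":0,"dz":0,"twist":0},
  {"grip":1,"dx":0,"dy":0,"dz":0,"twist":0},
])

```text
clock: 28.15
ee_pos: [0.5419, -0.1671, 0.1025]
tool_rot: [-0.0, 0.558, 0.83, 0.0]
force: [0.6, -0.0, -0.3]
grip_width: 0.0838
grasp_force: 0.0
```

Call:
arm_command([
  {"grip":1,"dx":0,"dy":0,"dz":0.005,"twist":0},
  {"grip":1,"dx":0,"dy":0,"dz":0.01,"twist":0},
  {"grip":1,"dx":0,"dy":0,"dz":0.02,"twist":0},
  {"grip":1,"dx":0,"dy":0,"dz":0.02,"twist":0},
  {"grip":1,"dx":0,"dy":0,"dz":0.02,"twist":0},
  {"grip":1,"dx":0,"dy":0,"dz":0.02,"twist":0},
  {"grip":1,"dx":0,"dy":0,"dz":0,"twist":0},
  {"grip":1,"dx":0,"dy":0,"dz":0,"twist":0},
  {"grip":1,"dx":0,"dy":0,"dz":0,"twist":0},
  {"grip":1,"dx":0,"dy":0,"dz":0,"twist":0},
])

```text
clock: 28.98
ee_pos: [0.5414, -0.1669, 0.1963]
tool_rot: [-0.001, 0.558, 0.83, -0.0]
force: [-1.2, 0.2, 0.2]
grip_width: 0.0852
grasp_force: 0.0
```

```bash
python3 - <<'E'
from h import *
arm.camera("wrist");c=cal("wrist");im,_=snap("wrist","pics/w12.png");s=arm.state();print(s["ee_pos"],s["force"],s["grip_width"],s["clock"])
hsv=cv2.cvtColor(np.ascontiguousarray(im),cv2.COLOR_RGB2HSV)
u,v=map(int,proj(c,(.542,-.167,.139)));print(u,v)
win=np.zeros((400,640),bool);win[v-40:v+40,u-40:u+40]=1
m=((hsv[:,:,1]<60)&(im.max(2)>60)&(im.max(2)<150)&win).astype(np.uint8)
m=cv2.morphologyEx(m,cv2.MORPH_OPEN,np.ones((3,3)))
n,l,st,ce=cv2.connectedComponentsWithStats(m)
for i in range(1,n):
    if st[i,4]>60: print(st[i],ce[i],ray(c,*ce[i],.139))
E
```

```text
[ 0.54149936 -0.16698069  0.19636324] [-0.12794375  0.05144968 -0.01366647] 0.08559637855064674 29.0833
323 230
[312 218  25  23 472] [323.65254237 229.19915254] [ 0.5416826 -0.1662933  0.139    ]
```

```bash
python3 -c "
from h import *
print(arm.hand_in())"
```

```text
the job is handed in; nothing more can be done
None
```

The nozzle is locked: the screw was turned to its stop while pressed with about 11 N, and the flat driver is back upright on its collar in the stand and let go. The job is handed in at about 29 s; the four blue lookalikes toppled by themselves in the first two seconds, before the arm had touched anything.

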